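# Unlock the reel stand and issue the tape reels

### The job

Put the square key in the recessed socket on top of the reel stand and turn it to swing the retainer bar off the two spindles; move the bar with the key only, never with the fingers. Slide every reel of tape off its spindle and set the reels down flat, side by side on the floor of the plywood tray. Then turn the bar back over the spindles with the key as far as it goes, stand the key back in its wooden holder, and leave the hand stamp and the brown stick where they are.

Things in the scene. Friction and masses are not known exactly. Their poses are not given: they have to be found in the camera images.
- key_grip (a point): Centre of the cross handle of a loose upright steel key (0.12 kg, 66 mm tall). Handle 50 long (x), 12 thick (y), 22 high; below it a neck 12 in diameter, 11 long, a collar 22 x 22 x 5 and a square shank 12 x 12 x 28 pointing down (last 6 mm 9 x 9), flats parallel to x and y. z up. Starts standing in the holder, collar on the holder's top.
- key_tip (a point): Centre of the lower end of the key's shank, 55 mm below key_grip; same axes.
- socket (a point): Centre of the mouth of the square socket in the top of the lock barrel (36 x 36 mm block in the middle of the stand), 124 mm above the bench. Hole 13.6 mm square, 29 deep, sides parallel to x and y; z up, x along the retainer bar, turning with it. With the key fully in, its collar rests on the mouth. The key fits in any of four quarter turns, with 0.14 rad of play.
- retainer (a joint): Turn of lock barrel and retainer bar about the vertical axis through the socket, rad: 0 = locked (bar over both spindles, at a stop), grows counter-clockwise seen from above to a stop at 1.25 (open). Starts between 0 and 0.1. Stiff: stays where left, takes about 0.1 Nm.
- bar (a point): Centre of the steel retainer bar, which is fixed to the lock barrel: 178 mm from end to end, 18 wide, 8 thick, its top 102 mm above the bench; x along the bar, z up. Not to be touched with the fingers.
- stand: Fixed reel stand: base plate 250 x 70 x 12 mm, lock column of 32 mm diameter in the middle, and two spindles 85 mm from the middle along +x and -x. Origin: centre of the underside, on the bench; x along the base plate, z up.
- spindle0 (a point): Top of the spindle on the stand's -x side: upright steel post of 18 mm diameter, top 88 mm above the bench, standing on the 12 mm base plate. z up.
- spindle1 (a point): The same for the spindle on the stand's +x side.
- tray: Loose open plywood tray, 200 x 150 x 30 mm, walls and floor 5 mm. Origin: centre of the underside; x along the long side, z up. 0.7 kg.
- holder: Fixed wooden key holder, a block 56 x 56 x 32 mm. Origin: centre of the underside.
- holder_hole (a point): Centre of the mouth of the holder's 17 mm square hole, 32 mm above the bench, 30 mm deep; sides parallel to this point's x and y.
- wood_stamp: Bystander: wood-handled hand stamp, foot 22 x 50, 74 mm high. Origin: centre of the underside.
- brown_stick: Bystander: dry brown stick, 94 x 24 x 18 mm, lying on the bench. Origin: centre of the underside.
- reel0_center (a point): Centre of a loose reel of paper tape, 46 mm in diameter, 34 high, with a bore of 24 mm, 0.05 to 0.1 kg; axis along z. Starts as the lower reel on spindle0.
- reel0: The same reel; origin at the centre of its underside.
- reel1_center (a point): Centre of a loose reel of paper tape, 46 mm in diameter, 34 high, with a bore of 24 mm, 0.05 to 0.1 kg; axis along z. Starts as the lower reel on spindle1.
- reel1: The same reel; origin at the centre of its underside.
- reel2_center (a point): Centre of a loose reel of paper tape, 46 mm in diameter, 34 high, with a bore of 24 mm, 0.05 to 0.1 kg; axis along z. Starts as the upper reel on spindle0. May be absent.
- reel2: The same reel; origin at the centre of its underside.
- reel3_center (a point): Centre of a loose reel of paper tape, 46 mm in diameter, 34 high, with a bore of 24 mm, 0.05 to 0.1 kg; axis along z. Starts as the upper reel on spindle1. May be absent.
- reel3: The same reel; origin at the centre of its underside.
Not all that is in view belongs to the job. What is shaped like the reel1 but black is not meant.

How it is judged:
By the outcome, as a careful person would: the job done as asked, in the order asked, and still so for the second after the job is handed in, with the robot touching nothing.
Of reel2, reel3 only 1 to 2 are there at a start; the rules pass over those that are not, and their reading is None.
At some moment in a run one of tray, reel0, reel1, reel2, reel3 may be knocked a few centimetres aside while the robot is not near it.
It also fails if it takes over 210 s, if anything falls off the work surface, if the arm or the gripper's body presses on something with over 40 N, if the wrist force passes 120 N, or if a joint passes its speed limit or range.

### The arm

A 7-joint arm with a two-finger parallel gripper is mounted at the origin on the work surface; the furniture and walls round the work are solid. World frame = base frame: x ahead of the robot, y to its left, z up, the work surface at z = 0. Lengths are in mm, angles in rad, forces in N, time in s.
With the tool pointing down it reaches from about 425 to 1025 mm from the base axis. Payload 9.4 kg.
Tool frame: the origin (TCP) lies midway between the tips of the shut fingers; the grasp point (between the pads) lies 19 mm behind it; z points along the fingers, x is the direction in which the jaws open and shut, and the axes are right-handed (so a half turn about z gives the same grasp; the last joint's range is limited). The gripper opens to 85 mm and grips with 20 to 120 N. Pads are 22 mm wide; open, the fingers measure 114 mm over their backs; the gripper's body (76 mm by 85 mm) begins 54 mm behind the grasp point. The pads swing forward as they close: fully open they stand 13 mm farther back than shut.
Start: joints at [-1.292, 0.599, -0.003, 1.599, 0.002, 0.943, -0.08], TCP at [252.551, 679.59, 231.275] pointing down, gripper open.
Joint ranges: [-2.57, 2.57], [-0.35, 1.97], [-1.29, 1.29], [0.11, 2.56], [-1.05, 4.19], [0.11, 1.86], [-2.63, 2.63]. Speed limits (rad/s): [2.22, 2.22, 3.01, 3.01, 3.14, 3.14, 3.14].

### API

Orientations are given as a rotation vector (axis times angle).
In Python, from workcell import env gives the robot as it stands. Calls block until the motion is done:
- env.reach(position, orientation): joint-space move of the TCP to a pose.
- env.move_l(position, ori=None, velocity=150, stop_force=None): straight line of the TCP; ori=None keeps the orientation; velocity is the mean speed in mm/s. With stop_force (N) it stops when the force on the tool has changed by that much, and returns True; else False.
- env.goto_joints(angles): joint-space move.
- env.set_gripper(opening): opening from 0.0 (shut) to 1.0 (fully open); the grip force is fixed at half the most; returns when the fingers have stopped.
- env.sleep(seconds).
- env.ik(position, orientation): joint angles nearest the present ones, or None.
- env.state(): the state.
- env.camera(name): name is "side" or "top"; returns the picture (384x512x3 uint8, red, green, blue); there is no depth.
- env.calibration(name): a dict with "intrinsics" (3x3 intrinsics, pixels), "k1" (the pictures are not rectified: a ray, as slopes to the right and down, at radius r is drawn at 1 + k1 r^2 times it, then the intrinsics apply), "extrinsics" (4x4, takes a point from camera to world coordinates). Camera axes: x right, y up, looking along -z (the intrinsics and any distortion apply to the point x, -y, -z); pixel columns grow to the right and rows downward; lengths in mm; the calibration is good to about 2 mm. A picture is of the moment at which its call begins. calibration takes no time and is no camera call.
A pose or a line that the arm cannot do raises env.PlanningError and nothing moves.
- env.finish_job(): hands the job in, once; it reports no verdict.
Trained networks look in the newest picture that a camera, given by its name, has taken for a name from the list of things; names that differ only in an ending like _2 or _b are one class to them, and where a whole thing is asked for, a point or a joint stands for the part that bears it (a point fixed in the world has none). Each returns a list of dicts, best first, with "p" (0 to 1); they miss things now and then, are a little off and sometimes report something else, mostly with a low value. They report only what shows in the picture. A call takes as long as a camera call. They do not tell look-alikes from the thing itself.
- env.masks_of(camera, thing): "pixels" (384x512 bool, what is visible of it) and "extent" ([centre column, centre row, width, height] in pixels, round what is visible of it).
The state is a dict: "time_s": time; "joints": joint angles; "qvel": joint speeds; "tau": joint torques, N m; "ee_pos": TCP position; "tcp_rot": TCP orientation; "contact_force": force on the tool from outside, world axes, zero at the start; "wrist_torque": the same for the moment, N m; "gripper_width": opening from 0.0 (shut) to 1.0 (fully open).
Only numpy, scipy, OpenCV 4.12 (cv2) and the standard library are available. Lean on these libraries where they do the work, as an engineer would, in place of code of your own. Each camera call takes 0.05 s, during which the arm holds its last target.

## Working session

There is one attempt and no reset: what is moved stays moved. The work goes in short steps, each a Python script; the robot and the scene stay as the last script left them, time stands still between calls to the robot, and variables do not carry over. Pictures are saved under pics/ and viewed, and the job is handed in when it is done.

```bash
ls; mkdir -p pics
python3 - <<'E'
from workcell import env
import cv2
s=env.state(); print(s)
for c in ("top","side"):
    im=env.camera(c); cv2.imwrite(f"pics/{c}0.png",cv2.resize(im[:,:,::-1],(800,600),interpolation=cv2.INTER_CUBIC)); cv2.imwrite(f"pics/raw_{c}0.png",im[:,:,::-1])
    print(c,env.calibration(c))
E
```

```text
pics
{'time_s': 0.0, 'joints': array([-1.29174848,  0.60008914, -0.00255358,  1.6001113 ,  0.00180311,
        0.94292834, -0.07980847]), 'qvel': array([-5.27957846e-04,  9.78328534e-05,  9.57608954e-04,  2.70032685e-04,
       -4.97575533e-04,  1.56746329e-03, -6.78702398e-05]), 'tau': array([ 7.73157444e-05, -7.76477194e+01,  1.56453911e+00, -2.58030957e+01,
        1.21701785e-02,  8.85665067e-03, -4.41259522e-05]), 'ee_pos': array([252.35817648, 679.1618687 , 230.4494523 ]), 'tcp_rot': array([ 2.57858445e+00,  1.79285073e+00, -1.84617314e-03]), 'contact_force': array([ 0.16115525,  0.01154077, -0.03609099]), 'wrist_torque': array([-0.06289772,  0.04571685, -0.06702185]), 'gripper_width': 0.9991069422499279}
top {'intrinsics': array([[422.54605214,   0.        , 246.4725114 ],
       [  0.        , 422.54605214, 190.72354471],
       [  0.        ,   0.        ,   1.        ]]), 'k1': -0.1552011617191582, 'extrinsics': array([[-4.34955136e-03,  9.98173665e-01, -6.02529315e-02,
         4.95966259e+02],
       [-9.99984006e-01, -4.55944882e-03, -3.34655833e-03,
         3.36169649e+02],
       [-3.61516655e-03,  6.02374118e-02,  9.98177532e-01,
         9.59261623e+02],
       [ 0.00000000e+00,  0.00000000e+00,  0.00000000e+00,
         1.00000000e+00]])}
side {'intrinsics': array([[468.20053242,   0.        , 255.6732253 ],
       [  0.        , 468.20053242, 192.7287365 ],
       [  0.        ,   0.        ,   1.        ]]), 'k1': -0.03337020361609907, 'extrinsics': array([[ 9.60442233e-01,  1.49542514e-01, -2.34920740e-01,
         3.40184738e+02],
       [-2.78376626e-01,  5.38469089e-01, -7.95334831e-01,
        -3.70347374e+02],
       [ 7.56118725e-03,  8.29269604e-01,  5.58797594e-01,
         6.05117108e+02],
       [ 0.00000000e+00,  0.00000000e+00,  0.00000000e+00,
         1.00000000e+00]])}
```

View pics/top0.png

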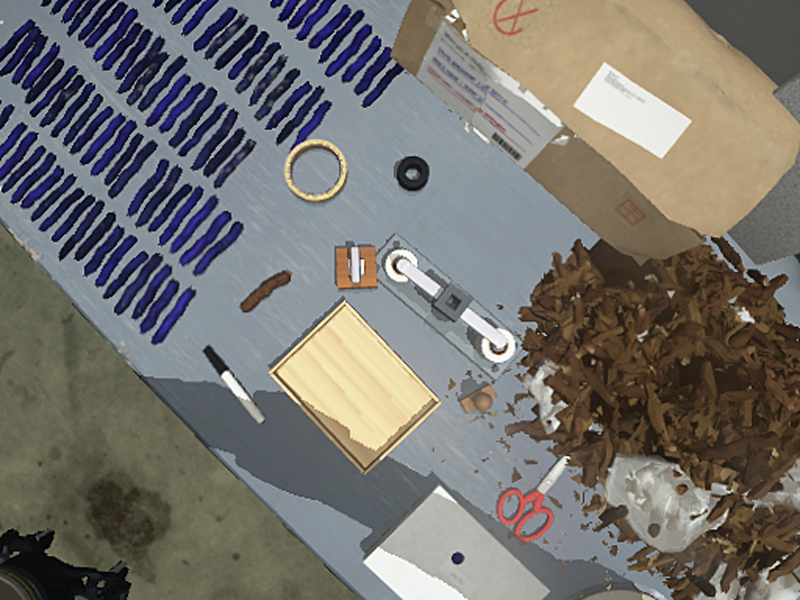

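View pics/side0.png

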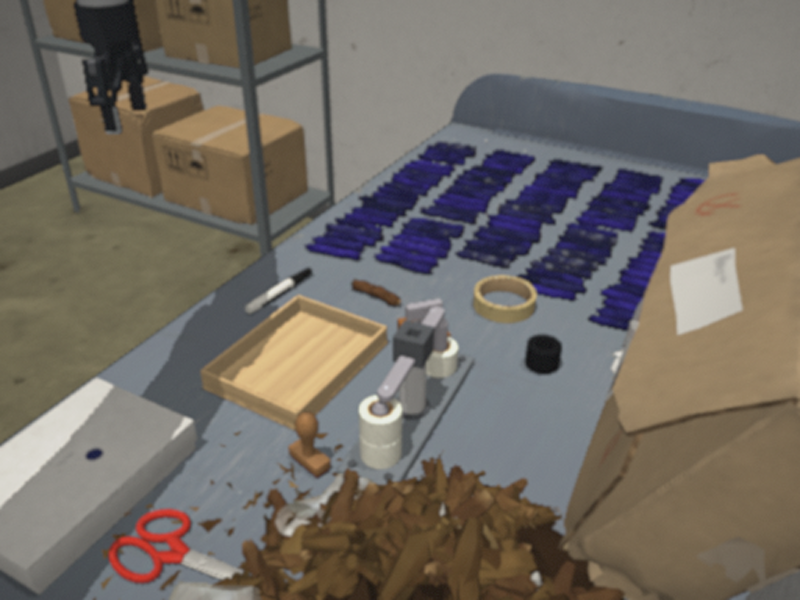

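Top: key in the holder at (357,267), tray at (355,385), stand from (398,265) to (498,345), with its lock at (453,300). The stamp is at (480,400), the brown stick at (266,290), and a black look-alike ring at (413,173). Next I'll run the networks.

```bash
cat > h.py <<'E'
from workcell import env
import numpy as np, cv2
from scipy.optimize import least_squares
CAL={c:env.calibration(c) for c in("top","side")}
def proj(c,P):
    P=np.atleast_2d(np.asarray(P,float)); K=CAL[c]; E=K["extrinsics"]
    q=(P-E[:3,3])@E[:3,:3]
    x=q[:,0]/-q[:,2]; y=-q[:,1]/-q[:,2]
    f=1+K["k1"]*(x*x+y*y); I=K["intrinsics"]
    return np.c_[I[0,0]*x*f+I[0,2], I[1,1]*y*f+I[1,2]]
def ray(c,uv):
    K=CAL[c];I=K["intrinsics"];E=K["extrinsics"]
    xd=(uv[0]-I[0,2])/I[0,0]; yd=(uv[1]-I[1,2])/I[1,1]
    x,y=xd,yd
    for _ in range(30):
        f=1+K["k1"]*(x*x+y*y); x,y=xd/f,yd/f
    d=E[:3,:3]@np.array([x,-y,-1.]); return E[:3,3],d/np.linalg.norm(d)
def atz(c,uv,z):
    o,d=ray(c,uv); return o+d*(z-o[2])/d[2]
def tri(uvt,uvs):
    o1,d1=ray("top",uvt);o2,d2=ray("side",uvs)
    A=np.c_[d1,-d2]; t=np.linalg.lstsq(A,o2-o1,rcond=None)[0]
    p,q=o1+t[0]*d1,o2+t[1]*d2
    return (p+q)/2,np.linalg.norm(p-q)
E
python3 - <<'E'
from h import *
for c in("top","side"):
    im=env.camera(c)
    for t in["key_grip","retainer","bar","stand","tray","holder","wood_stamp","brown_stick","reel0"]:
        r=env.masks_of(c,t)
        for i,d in enumerate(r[:5]):
            print(c,t,i,round(d["p"],2),np.round(d["extent"],1),d["pixels"].sum())
            np.save(f"pics/m_{c}_{t}_{i}.npy",d["pixels"])
print(env.state()["time_s"])
E
```

```text
top key_grip 0 0.68 [289.2 194.7  71.5  54.5] 886
top key_grip 1 0.49 [227.1 169.3  10.9  20.3] 187
top retainer 0 0.88 [292.1 194.8  73.7  54.5] 1023
top bar 0 0.67 [288.7 193.1  70.6  57.3] 978
top stand 0 0.91 [287.8 194.1  92.1  93.5] 2947
top tray 0 0.83 [224.2 248.6 110.4 111.1] 6326
top holder 0 0.59 [229.8 171.3  26.9  27.3] 531
top holder 1 0.34 [171.4 186.8  31.5  23.5] 304
top holder 2 0.3 [290.3 195.1  73.2  53.4] 880
top wood_stamp 0 0.73 [304.9 253.6  14.2  16.4] 238
top brown_stick 0 0.73 [171.3 186.   30.8  26. ] 322
top reel0 0 0.79 [318.9 223.1  21.6  12.3] 175
top reel0 1 0.63 [259.4 170.4  17.6  19.4] 115
top reel0 2 0.55 [265.6 110.3  21.   24.1] 315
side key_grip 0 0.64 [272.8 199.7  26.3  14. ] 262
side retainer 0 0.73 [262.2 223.2  44.8  61.2] 1091
side bar 0 0.71 [262.9 229.6  44.   57.5] 1174
side stand 0 0.97 [257.6 252.4  85.3 116.4] 3250
side stand 1 0.33 [264.8 223.6  43.4  61.8] 1101
side tray 0 0.56 [189.9 231.4 117.   83.6] 5923
side wood_stamp 0 0.94 [197.5 285.7  30.4  43.4] 689
side brown_stick 0 0.83 [240.1 187.1  26.3  19.1] 228
side reel0 0 0.86 [282.6 228.7  17.9  22.4] 307
side reel0 1 0.75 [243.8 289.1  28.3  17.9] 352
side reel0 2 0.73 [270.8 197.6  21.9  15.7] 222
side reel0 3 0.72 [245.2 272.5  28.7  30.6] 590
side reel0 4 0.67 [349.4 226.4  22.3  30.1] 503
1.1
```

Run:
```python
import cv2
a=cv2.imread("pics/raw_top0.png")[140:320,160:350]; cv2.imwrite("pics/ct.png",cv2.resize(a,None,fx=3.1,fy=3.1,interpolation=cv2.INTER_CUBIC)[:600])
a=cv2.imread("pics/raw_side0.png")[180:310,120:320]; cv2.imwrite("pics/cs.png",cv2.resize(a,None,fx=4,fy=4,interpolation=cv2.INTER_CUBIC))
```

```text
(no output)
```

View pics/ct.png

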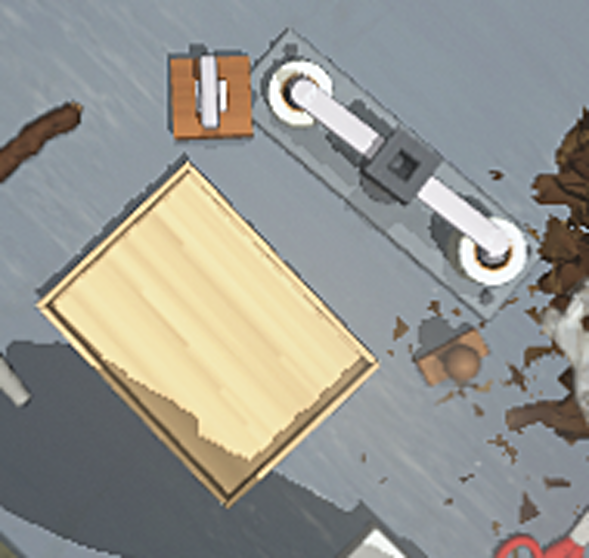

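View pics/cs.png

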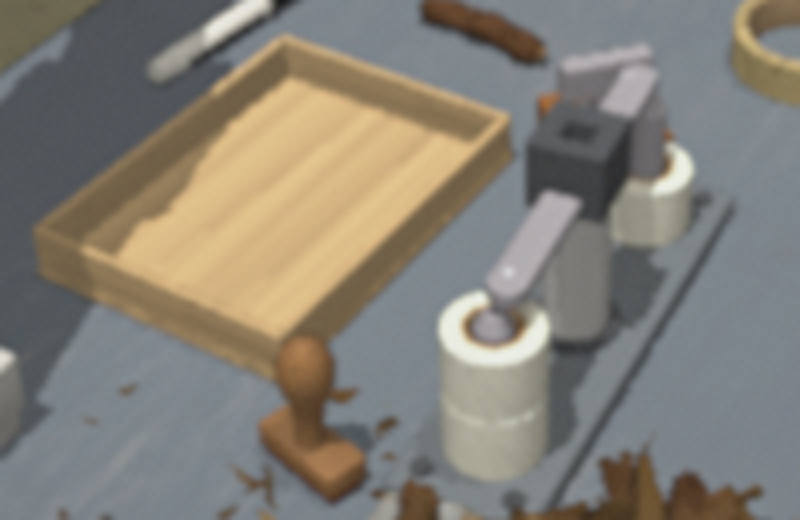

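Reels present: one on the upper-left spindle, crop (300,93), and two on the lower-right spindle, where the side view shows a seam at crop (495,415). So there are three in all. Next I'll enlarge the lock and the key for precise points.

Run:
```python
import cv2
def crop(n,o,x0,y0,w,h,f):
    a=cv2.imread(n)[y0:y0+h,x0:x0+w]; b=cv2.resize(a,None,fx=f,fy=f,interpolation=cv2.INTER_CUBIC)
    for i in range(0,w,10): cv2.line(b,(i*f,0),(i*f,8 if i%50 else 20),(0,0,255),1); cv2.putText(b,str(x0+i),(i*f+1,18),0,.35,(0,0,255),1)
    for i in range(0,h,10): cv2.line(b,(0,i*f),(8,i*f),(0,0,255),1); cv2.putText(b,str(y0+i),(9,i*f+4),0,.35,(0,0,255),1)
    cv2.imwrite(o,b)
crop("pics/raw_top0.png","pics/z1.png",210,145,80,60,10)
crop("pics/raw_top0.png","pics/z2.png",265,175,75,70,8)
crop("pics/raw_side0.png","pics/z3.png",225,185,75,60,10)
crop("pics/raw_side0.png","pics/z4.png",220,225,90,80,7)
```

```text
(no output)
```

View pics/z1.png

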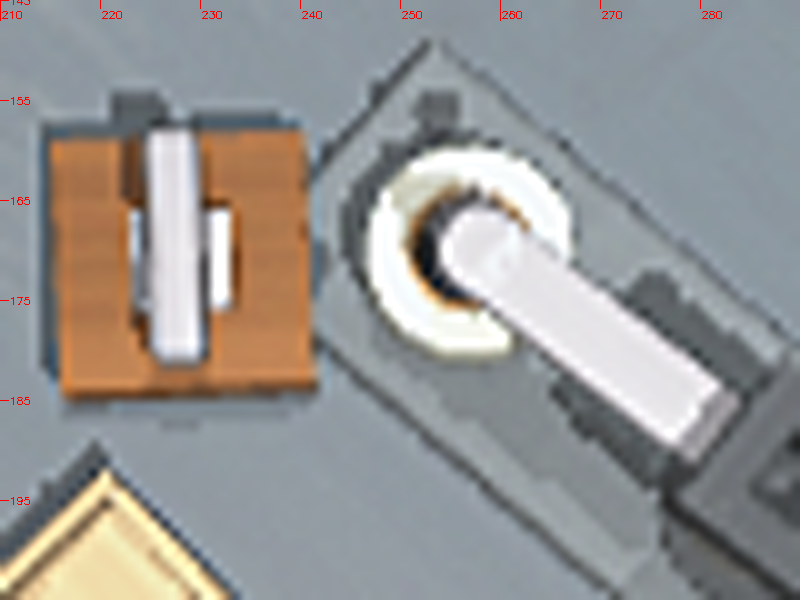

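View pics/z2.png

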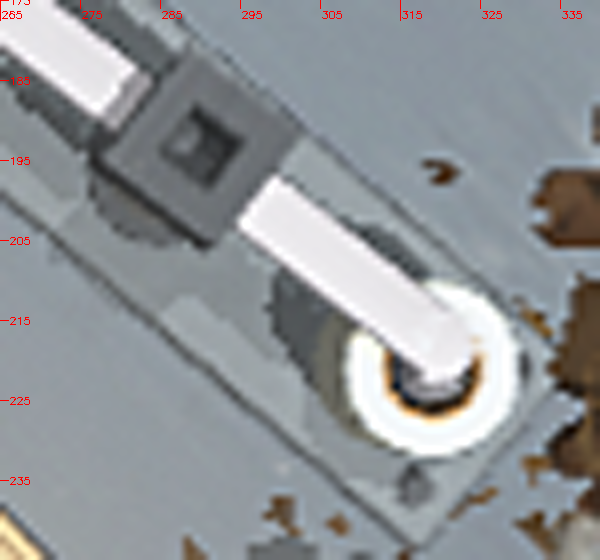

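View pics/z3.png

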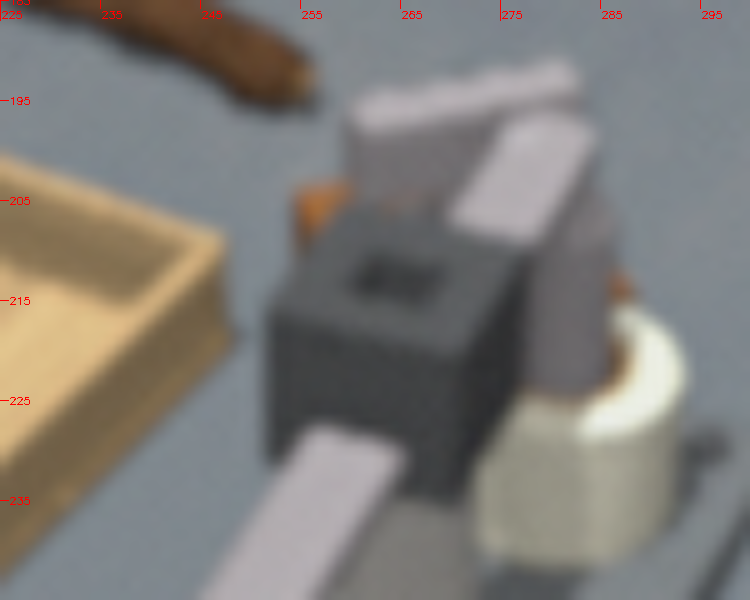

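View pics/z4.png

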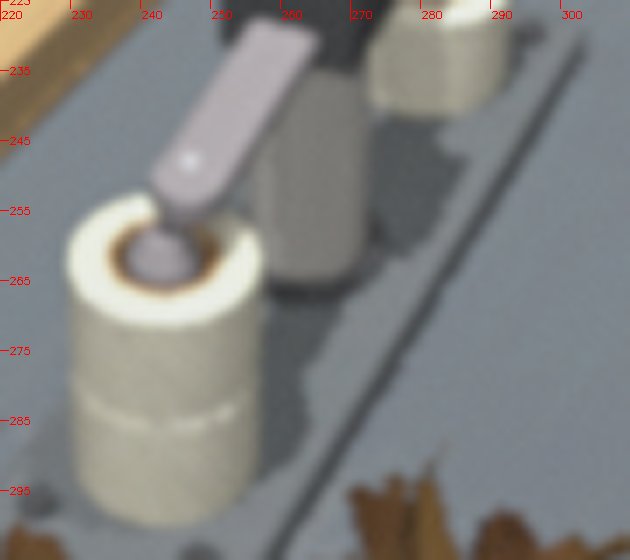

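Run:
```python
from h import *
Z1=lambda x,y:(x/10+210-.5,y/10+145-.5)
Z2=lambda x,y:(x/8+265-.5,y/8+175-.5)
Z3=lambda x,y:(x/10+225-.5,y/10+185-.5)
Z4=lambda x,y:(x/7+220-.5,y/7+225-.5)
print("socket tri",tri(Z2(203,145),Z3(397,277)), atz("top",Z2(203,145),124),atz("side",Z3(397,277),124))
print("key top tri",tri(Z1(174,245),Z3(463,97)),atz("top",Z1(174,245),70),atz("side",Z3(463,97),70))
a=atz("top",Z1(170,130),70);b=atz("top",Z1(178,360),70);print("key ends",a,b,np.linalg.norm(a-b),np.degrees(np.arctan2(*(a-b)[[1,0]])))
H=np.array([atz("top",Z1(*p),32) for p in[(50,140),(305,128),(318,385),(65,395)]]);print("holder",H,H.mean(0),[np.linalg.norm(H[i]-H[i-1]) for i in range(4)])
for p in[(50,140),(305,128),(318,385),(65,395)]: pass
# stand base corners (top surface z12)
S=np.array([atz("top",Z1(432,40),12),atz("top",Z2(550,350),12),atz("top",Z2(415,547),12)]);print("stand corners",S,np.linalg.norm(S[0]-S[1]),np.linalg.norm(S[1]-S[2]),"centre",(S[0]+S[2])/2,"yaw",np.degrees(np.arctan2(*(S[0]-S[1])[[1,0]])))
# bar ends line
for n,p in(("L",Z1(472,240)),("R",Z2(440,350))): print("bar end",n,atz("top",p,102))
print("barrel corners",[atz("top",Z2(*p),124).round(1) for p in[(190,40),(302,133),(207,240),(97,155)]])
r1=atz("top",Z1(470,250),46);r2=atz("top",Z2(432,368),80);print("reel L",r1,"R",r2, (r1+r2)/2,np.linalg.norm((r1-r2)[:2]))
print("side R reel top",tri(Z2(432,368),Z4(165,260)),tri(Z1(470,250),Z3(580,372)))
T=[atz("top",(x/3.1+160-.5,y/3.1+140-.5),30).round(1) for x,y in[(188,160),(378,362),(228,504),(40,305)]];print("tray",T,np.mean(T,0))
```

```text
socket tri (array([541.21275987, 253.15996811, 123.35968759]), np.float64(2.142329340458068)) [542.21596825 252.94864443 124.        ] [539.87817252 252.48928184 124.        ]
key top tri (array([595.25642138, 380.71698317,  67.89575665]), np.float64(1.8166702425540642)) [595.90316299 380.3830193   70.        ] [593.34647275 377.88732505  70.        ]
key ends [620.4523238  381.21707689  70.        ] [571.46783042 379.56203891  70.        ] 49.01244477283977 1.9351150879108185
holder [[623.70924256 409.73025518  32.        ]
 [626.04982196 353.26950921  32.        ]
 [569.02203307 350.58985274  32.        ]
 [567.08410657 406.34545144  32.        ]] [596.46630104 379.98376714  32.        ] [np.float64(56.72621018692148), np.float64(56.50923948550608), np.float64(57.09071083421119), np.float64(55.78926729832396)]
stand corners [[648.80655776 324.8363291   12.        ]
 [490.15628191 144.20877046  12.        ]
 [435.24905444 183.07369361  12.        ]] 240.40845444093821 67.27024513094491 centre [542.0278061  253.95501136  12.        ] yaw 48.706250826625755
bar end L [593.03281409 317.98363512 102.        ]
bar end R [490.94110979 190.7416271  102.        ]
barrel corners [array([568.3, 255.9, 124. ]), array([545.1, 228.3, 124. ]), array([518.7, 252.2, 124. ]), array([539.9, 279.3, 124. ])]
reel L [597.19011251 317.24376422  46.        ] R [486.13954922 189.16534772  80.        ] [541.66483086 253.20455597  63.        ] 169.51787038738385
side R reel top (array([485.47167127, 189.0444243 ,  78.35553171]), np.float64(1.3345226161335635)) (array([598.11121985, 317.01217612,  43.46441991]), np.float64(1.3209718500787213))
tray [array([551.5, 397.3,  30. ]), array([407.7, 263.3,  30. ]), array([307.5, 369.8,  30. ]), array([448.6, 503. ,  30. ])] [428.825 383.35   30.   ]
```

Every height agrees with the text to about 2 mm, and the stand yaw is about 49° with the bar at about 51°. I'll check IK for the whole turn, then grasp the key with the jaws only partly open, because the bar end is close to it.

```bash
cat >> h.py <<'E'
from scipy.spatial.transform import Rotation as Rot
def ori(a):  # tool down, jaw x at azimuth a (deg)
    a=np.radians(a); x=np.array([np.cos(a),np.sin(a),0]); z=np.array([0,0,-1.]); y=np.cross(z,x)
    return Rot.from_matrix(np.c_[x,y,z]).as_rotvec()
def jaw():
    R=Rot.from_rotvec(env.state()["tcp_rot"]).as_matrix(); return np.degrees(np.arctan2(R[1,0],R[0,0]))
def st():
    s=env.state(); print("t",round(s["time_s"],1),"pos",s["ee_pos"].round(1),"jaw",round(jaw(),1),"F",s["contact_force"].round(1),"M",s["wrist_torque"].round(2),"w",round(s["gripper_width"],3)); return s
def snap(c,name,x0=None,y0=None,w=None,h=None,f=1):
    im=env.camera(c)[:,:,::-1]; cv2.imwrite(f"pics/raw_{name}.png",im)
    if x0 is None: b=cv2.resize(im,(800,600),interpolation=cv2.INTER_CUBIC)
    else:
        b=cv2.resize(im[y0:y0+h,x0:x0+w],None,fx=f,fy=f,interpolation=cv2.INTER_CUBIC)
        for i in range(0,w,10): cv2.line(b,(i*f,0),(i*f,8),(0,0,255),1); cv2.putText(b,str(x0+i),(i*f+1,18),0,.35,(0,0,255),1)
        for i in range(0,h,10): cv2.line(b,(0,i*f),(8,i*f),(0,0,255),1); cv2.putText(b,str(y0+i),(9,i*f+4),0,.35,(0,0,255),1)
    cv2.imwrite(f"pics/{name}.png",b)
E
python3 - <<'E'
from h import *
for p,a in[((595,380,150),92),((595,380,41),92),((541,253,200),51),((541,253,132),51),((541,253,132),125),((541,253,132),45),((595,380,41),-88),((541,253,132),-39),((541,253,132),31),((597,317,20),0),((597,317,150),0),((486,189,20),-41),((486,189,20),49),((486,189,130),49),((429,383,14),-47),((429,383,14),133)]:
    q=env.ik(p,ori(a)); print(p,a,None if q is None else np.round(q,2))
print(atz("top",(304.9,256),0))
E
```

```text
(595, 380, 150) 92 [-0.58  0.66 -0.11  1.71  0.09  0.78  0.87]
(595, 380, 41) 92 [-0.59  0.79 -0.1   1.76  0.13  0.59  0.84]
(541, 253, 200) 51 [-0.6   0.48  0.09  1.94 -0.07  0.73  0.42]
(541, 253, 132) 51 [-0.57  0.57  0.05  1.99 -0.05  0.58  0.41]
(541, 253, 132) 125 [-0.37  0.58 -0.25  1.97  0.23  0.61  1.42]
(541, 253, 132) 45 [-0.58  0.57  0.07  1.99 -0.07  0.58  0.32]
(595, 380, 41) -88 [-0.98  0.87  0.57  1.79 -0.7   0.69 -1.55]
(541, 253, 132) -39 [-0.8   0.61  0.41  2.   -0.4   0.61 -0.81]
(541, 253, 132) 31 [-0.62  0.58  0.13  1.99 -0.12  0.58  0.13]
(597, 317, 20) 0 [-0.66  0.8   0.13  1.85 -0.2   0.5  -0.39]
(597, 317, 150) 0 [-0.73  0.64  0.26  1.8  -0.23  0.73 -0.36]
(486, 189, 20) -41 [-0.62  0.72  0.2   2.22 -0.56  0.25 -0.63]
(486, 189, 20) 49 [-0.49  0.7   0.01  2.21 -0.04  0.23  0.41]
(486, 189, 130) 49 [-0.53  0.51  0.07  2.16 -0.07  0.48  0.45]
(429, 383, 14) -47 [-1.    0.76  0.27  2.1  -0.57  0.35 -1.09]
(429, 383, 14) 133 [-0.7   0.74 -0.19  2.08  0.39  0.35  1.11]
[404.98937085 207.55278      0.        ]
```

Run:
```python
from h import *
env.reach((595,379.5,190),ori(92)); env.set_gripper(0.4); st()
env.move_l((595,379.5,90)); st()
```

```text
t 3.3 pos [595.  379.6 190. ] jaw 92.0 F [ 0.4  0.2 -0.6] M [-0.   -0.    0.06] w 0.399
t 4.1 pos [595.5 379.9  90.7] jaw 92.0 F [0.7 0.2 0.8] M [ 0.06 -0.01  0.01] w 0.403
```

Run:
```python
from h import *
snap("side","g1",210,150,100,70,8)
```

```text
(no output)
```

View pics/g1.png

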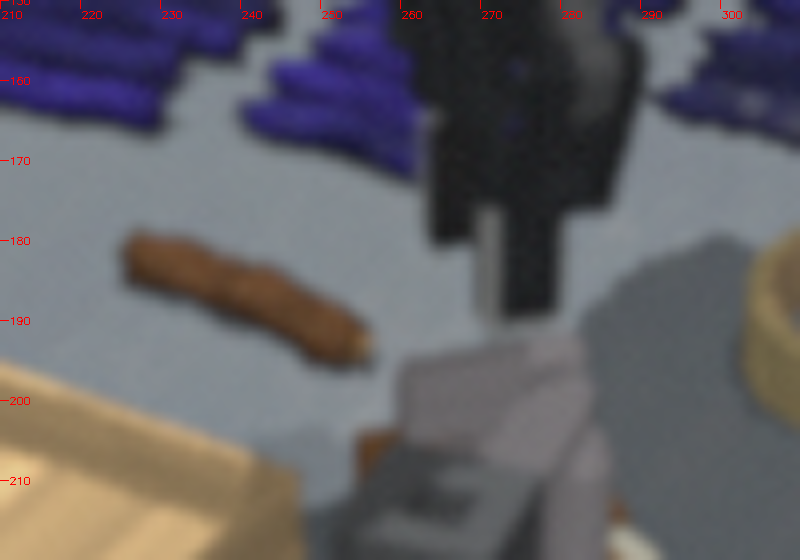

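The fingers at (270–278,190) straddle the handle at (260–282,195–205), so I'll descend and close.

Run:
```python
from h import *
print(env.move_l((595,379.7,41),velocity=80,stop_force=12)); st()
env.set_gripper(0.0); st()
print(env.move_l((595,379.7,75),velocity=60)); st()
print(env.move_l((595,379.7,200),velocity=150)); st()
snap("side","g2"); snap("top","g2t")
```

```text
False
t 5.0 pos [595.1 379.8  40.9] jaw 92.0 F [0.2 0.4 0.4] M [-0.01  0.02  0.05] w 0.405
t 5.3 pos [595.4 380.   41.7] jaw 92.0 F [0.3 0.2 2.4] M [-0.09  0.05 -0.05] w 0.129
False
t 6.0 pos [594.9 379.6  75.1] jaw 92.0 F [ 0.6  0.8 -0.9] M [-0.02  0.03 -0.06] w 0.131
False
t 7.0 pos [594.5 379.3 198.9] jaw 92.0 F [-1.  -0.1 -1.4] M [ 0.02 -0.01 -0.  ] w 0.127
```

View pics/g2.png

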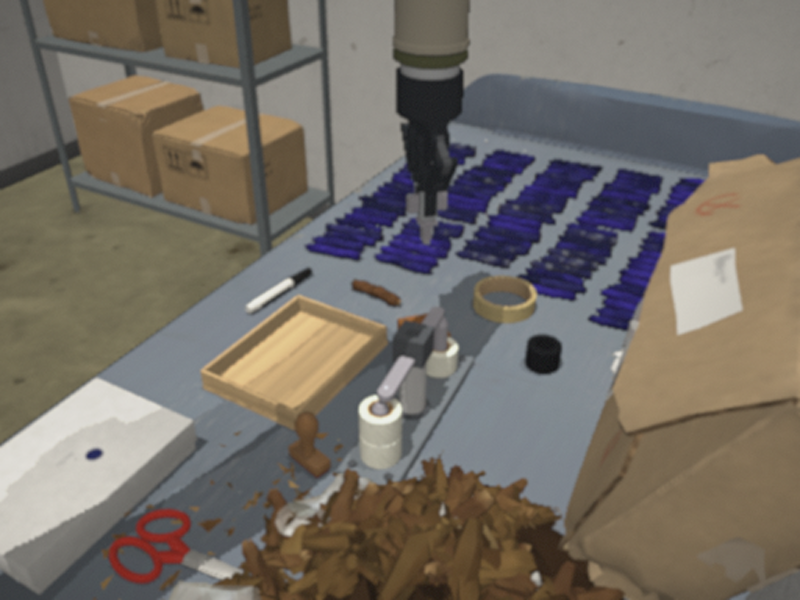

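Key held, with the shank hanging at (427,235). I'll hover above the socket and compare the key tip with the socket in both views.

Run:
```python
from h import *
env.reach((541.2,253,200),ori(51)); env.move_l((541.2,253,170),velocity=80); st()
snap("side","k1",235,160,60,60,10); snap("top","k1t",260,160,60,60,10)
```

```text
t 8.2 pos [541.2 253.2 169.4] jaw 51.0 F [-0.1 -0.1  0.3] M [-0.   -0.01  0.01] w 0.131
```

View pics/k1.png

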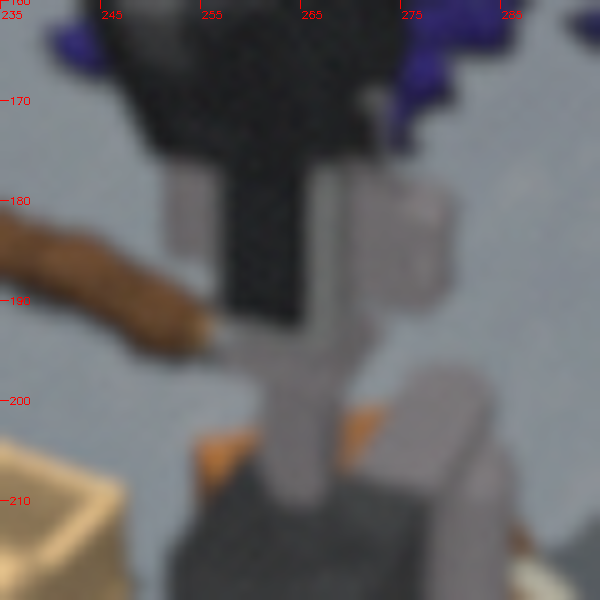

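View pics/k1t.png

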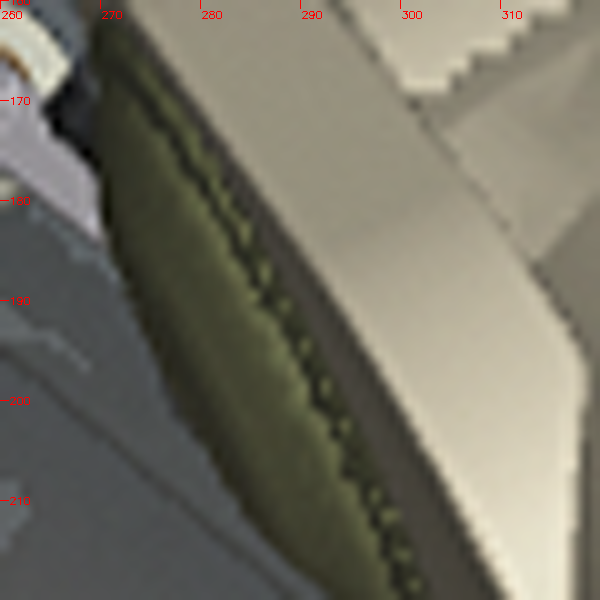

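Run:
```python
from h import *
print(proj("side",[(541.2,253.2,132.4),(541.2,253.2,124),(540.4,252.8,124),(542.2,253,124)]))
P=np.array([541.2,253.2,132.4])
a=np.radians(51);u=np.array([np.cos(a),np.sin(a),0]);v=np.array([-u[1],u[0],0])
print(proj("side",[P+i*4.5*u+j*4.5*v for i in(-1,1) for j in(-1,1)]))
print(proj("side",[P+[0,0,12]+i*6*u+j*6*v for i in(-1,1) for j in(-1,1)]))
```

```text
[[264.89884117 207.91622744]
 [264.80870519 211.84438852]
 [264.43536069 212.04958766]
 [265.39363825 211.81844764]]
[[266.35550135 209.93867415]
 [261.49557138 208.71281698]
 [268.28508313 207.12355949]
 [263.459621   205.91799025]]
[[266.99310516 204.90278302]
 [260.4500629  203.27707535]
 [269.57787627 201.17853652]
 [263.0971964  199.58888908]]
```

Side view: the shank tip at (264.3,210) matches the prediction for being over the socket to about 0.6 px. The top view is blocked by the arm. I'll insert with a force stop.

Run:
```python
from h import *
r=env.move_l((541.2,253,133),velocity=40,stop_force=6); print(r); st()
```

```text
True
t 9.2 pos [540.9 252.8 133.6] jaw 51.0 F [-1.6 -0.   6.4] M [-0.18  0.22 -0.04] w 0.127
```

The shank is fully seated: the tip is 27–28 mm down and the collar is touching. Now I'll turn it counter-clockwise in steps and watch the moment.

```bash
cat >> h.py <<'E'
def turn(p,a0,a1,step,lim):
    a=a0;s=np.sign(a1-a0)
    while (a1-a)*s>1e-6:
        a=a+s*min(step,abs(a1-a))
        L=max(2.0,0.5*step)
        env.move_l(p,ori(a),velocity=60); q=env.state(); m=q["wrist_torque"]; f=q["contact_force"]
        print(round(a,1),round(jaw(),1),"F",f.round(1),"Mz",m.round(2))
        if abs(m[2])>lim or np.linalg.norm(f)>35: print("limit");break
    return a
E
python3 - <<'E'
from h import *
turn((540.9,252.8,133.6),51,75,4,0.6); st()
E
```

```text
55 54.9 F [-0.8  1.7  2.1] Mz [ 0.04  0.17 -0.04]
59 58.8 F [-1.2  1.1  2.1] Mz [ 0.37  0.29 -0.02]
63 62.8 F [-1.6  3.1  2.6] Mz [ 0.58  0.47 -0.  ]
67 66.8 F [-2.9  2.2  3.3] Mz [0.7  0.58 0.  ]
71 70.8 F [-2.8  3.1  3.6] Mz [ 0.75  0.62 -0.02]
75 74.8 F [-3.9  2.7  4.7] Mz [ 0.75  0.81 -0.04]
t 10.7 pos [540.8 252.9 133.6] jaw 74.8 F [-3.9  2.7  4.7] M [ 0.75  0.81 -0.04] w 0.131
```

Run:
```python
from h import *
snap("side","t1",210,150,100,120,5)
```

```text
(no output)
```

View pics/t1.png

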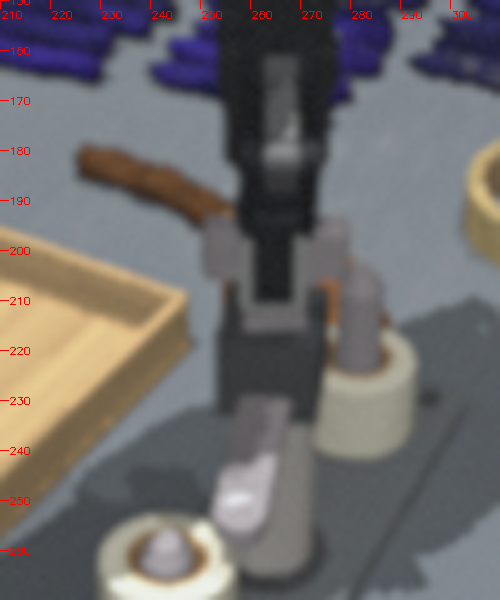

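The bar follows the key: its end is now at (256,252), clear of the front spindle. Continuing to the stop.

Run:
```python
from h import *
a=turn((540.9,252.8,133.6),75,112,5,0.5)
a=turn((540.9,252.8,133.6),a,128,2,0.3); st()
```

```text
80 79.9 F [-3.3  3.2  6.2] Mz [ 0.7   0.9  -0.03]
85 84.9 F [-4.   3.2  5.7] Mz [0.57 0.9  0.01]
90 89.9 F [-4.1  2.2  5.7] Mz [ 0.53  0.97 -0.02]
95 94.9 F [-4.2  1.5  6.4] Mz [ 0.46  0.91 -0.02]
100 99.9 F [-3.2  1.6  5.6] Mz [ 0.34  0.86 -0.07]
105 104.9 F [-4.1  1.3  5.2] Mz [ 0.35  0.88 -0.02]
110 109.9 F [-4.  -0.1  6. ] Mz [0.27 0.88 0.04]
112 111.9 F [-4.   0.   6.6] Mz [0.24 0.87 0.01]
114 113.9 F [-5.   0.9  6. ] Mz [0.13 0.86 0.  ]
116 115.9 F [-4.1  0.8  6.2] Mz [ 0.11  0.83 -0.02]
118 117.9 F [-4.6 -0.1  7.1] Mz [0.06 0.83 0.03]
120 119.8 F [-3.7  0.6  6.4] Mz [0.02 0.84 0.04]
122 121.8 F [-3.3 -0.4  6.5] Mz [ 0.06  0.8  -0.  ]
124 123.8 F [-3.6 -0.3  6.6] Mz [-0.02  0.82 -0.09]
126 125.8 F [-3.6  0.2  6.7] Mz [-0.01  0.75  0.01]
128 127.8 F [-2.6  0.2  6.5] Mz [-0.04  0.75 -0.02]
t 14.7 pos [541.  251.8 133.6] jaw 127.8 F [-2.6  0.2  6.5] M [-0.04  0.75 -0.02] w 0.129
```

Run:
```python
from h import *
snap("side","t2",210,150,100,120,5)
```

```text
(no output)
```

View pics/t2.png

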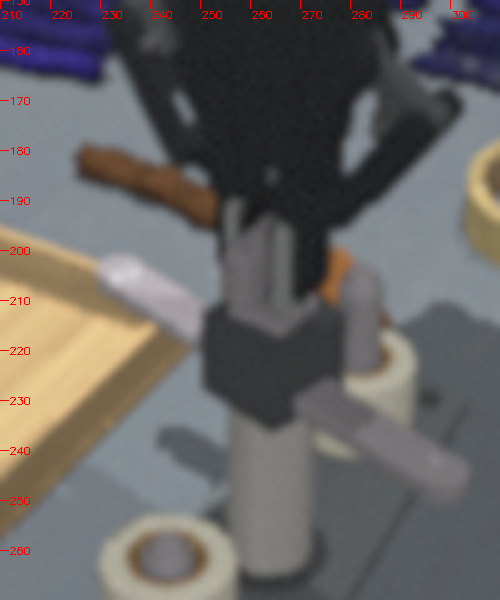

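The bar is open, with ends at (231,205) and (300,245), and both spindles are free. I'll release the key, retreat and look again from above.

Run:
```python
from h import *
env.set_gripper(0.4); st()
env.move_l((541,252.8,230),velocity=200); st()
env.reach((400,470,260),ori(120)); st()
for c in("top","side"): snap(c,"o_"+c)
for c in("top","side"):
  for t in("reel0","tray","key_grip"):
    for d in env.masks_of(c,t)[:5]: print(c,t,round(d["p"],2),np.round(d["extent"],1))
st()
```

```text
t 15.1 pos [541.1 252.4 133.4] jaw 127.9 F [ 0.5 -0.1  0.2] M [-0.03  0.06 -0.01] w 0.404
t 15.8 pos [540.7 252.3 229.3] jaw 128.0 F [-0.5  0.2  0.2] M [-0.01  0.06  0.03] w 0.402
t 16.8 pos [401.2 468.5 259.1] jaw 119.9 F [ 0.9  0.  -0.3] M [ 0.02 -0.07  0.08] w 0.393
top reel0 0.65 [265.7 111.1  20.4  26.8]
top reel0 0.59 [319.5 220.7  20.7  18.3]
top reel0 0.44 [305.3 220.8   0.6  12.7]
top tray 0.91 [226.9 249.1 112.2 110.1]
top tray 0.28 [228.2 173.5  24.4  27.6]
top key_grip 0.73 [291.5 192.1  16.8  23. ]
side reel0 0.79 [245.3 269.4  32.6  34.9]
side reel0 0.66 [243.3 289.   28.8  15.6]
side reel0 0.52 [284.2 228.2  21.2  22.5]
side tray 0.64 [188.5 230.9 119.4  82.5]
side key_grip 0.87 [265.1 202.7  26.   29.8]
t 17.2 pos [400.5 469.5 260. ] jaw 119.9 F [-0.2  0.5  0.2] M [-0.03  0.03 -0.01] w 0.401
```

View pics/o_top.png

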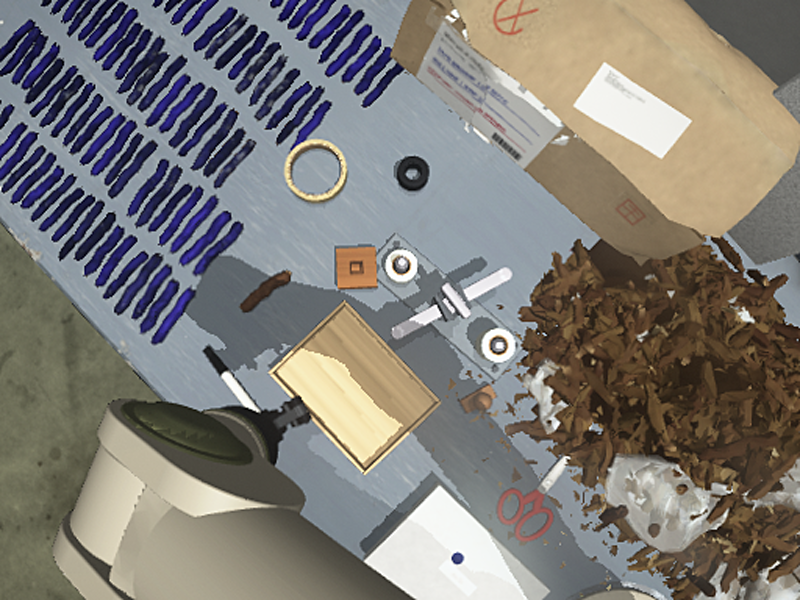

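View pics/o_side.png

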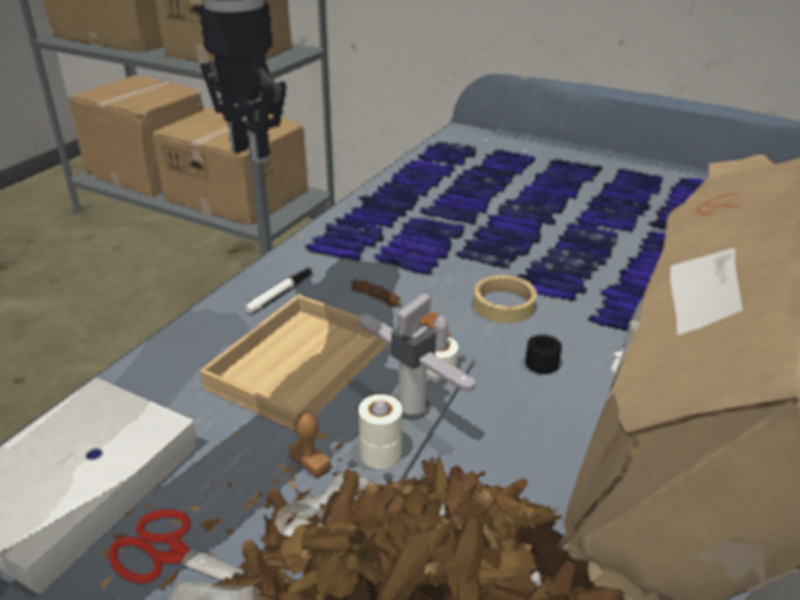

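Three reels in view belong to the job: one at top (401,266) and the stacked pair at (498,345), all pale paper. The black ring at (413,173) is the look-alike and is excluded. The crops above showed the pale rolls on their spindles. Next I'll draw the finger footprints on the pictures to choose the jaw direction at the pair, because the pile is close.

Run:
```python
from h import *
def box(c,im,ctr,a,z,r0,r1,hw,col):
    u=np.array([np.cos(np.radians(a)),np.sin(np.radians(a)),0]);v=np.array([-u[1],u[0],0]);C=np.array([ctr[0],ctr[1],z],float)
    P=[C+r0*u-hw*v,C+r1*u-hw*v,C+r1*u+hw*v,C+r0*u+hw*v]
    cv2.polylines(im,[(proj(c,P)*8-np.array(off)*8).round().astype(int)],True,col,1)
for c,off,w,h in(("top",(290,180),75,70),("side",(215,225),90,75)):
    r=cv2.imread(f"pics/raw_o_{c}.png")[off[1]:off[1]+h,off[0]:off[0]+w]; im=cv2.resize(r,None,fx=8,fy=8,interpolation=cv2.INTER_CUBIC)
    for a,col in((49,(0,0,255)),(139,(0,255,0)),(0,(255,0,0)),(25,(255,0,255))):
        for s in(0,180):
            box(c,im,(485.1,188.8),a+s,25,28,46,11,col)
    cv2.imwrite(f"pics/fp_{c}.png",im)
```

```text
(no output)
```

View pics/fp_top.png

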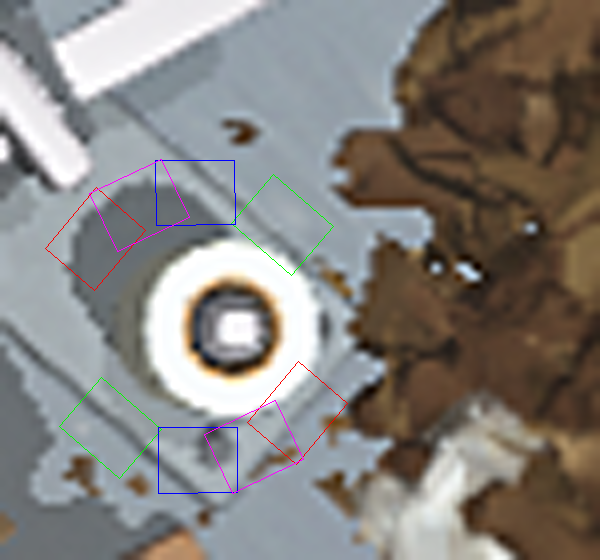

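View pics/fp_side.png

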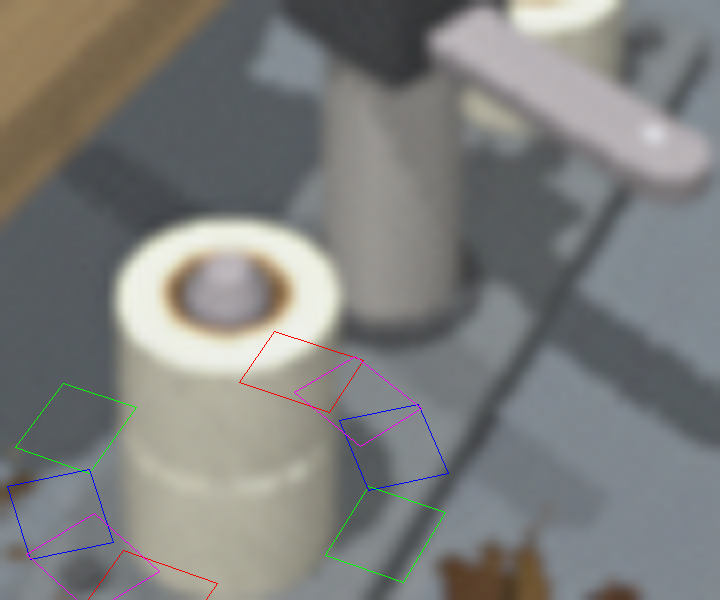

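Jaws at about 25° (magenta) clear the pile, stamp and lock. Taking the upper reel of the pair first.

```bash
cat >> h.py <<'E'
TC=np.array([427.8,383.0]);TY=43.2
def slot(k):
    a=np.radians(TY); return TC+k*np.array([np.cos(a),np.sin(a)])
def pick(xy,a,z,travel=150):
    env.reach((*xy,max(travel,z+60)),ori(a)); env.set_gripper(0.72)
    r=env.move_l((*xy,z),velocity=110,stop_force=10); s=st()
    if r: print("CONTACT"); return False
    env.set_gripper(0.0); s=st(); return True
E
python3 - <<'E'
from h import *
ok=pick((485.2,188.9),25,50,170)
if ok:
    env.move_l((485.2,188.9,80),velocity=100); st()
    env.move_l((485.2,188.9,150),velocity=150); st()
    snap("side","r1");
E
```

```text
t 20.0 pos [485.5 189.   50.5] jaw 25.0 F [ 0.6 -0.2  0.2] M [ 0.02  0.01 -0.01] w 0.718
t 20.3 pos [485.6 189.1  51.1] jaw 25.0 F [-0.2 -0.6  8.2] M [-0.08  0.25 -0.02] w 0.542
t 20.7 pos [485.4 189.1  80.4] jaw 25.0 F [-0.3 -0.6 -0.6] M [-0.    0.05  0.09] w 0.545
t 21.3 pos [484.8 188.8 149.3] jaw 25.0 F [ 0.6 -1.2  0.3] M [ 0.02 -0.01 -0.01] w 0.546
```

View pics/r1.png

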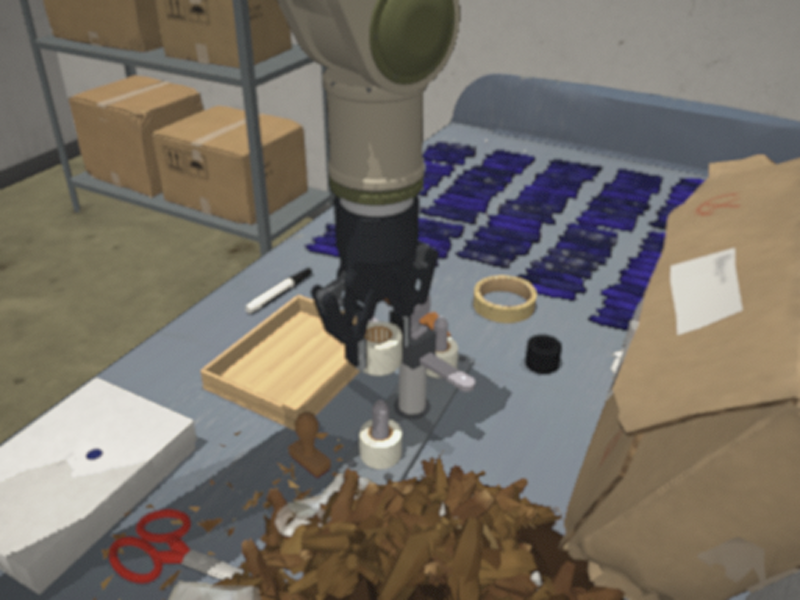

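The upper reel is in the hand at (380,348) and the lower one is still on the spindle at (380,443). Placing it in the tray.

```bash
cat >> h.py <<'E'
def place(k,z,via=150):
    p=slot(k); env.reach((*p,via),ori(TY-90)); print("held",round(env.state()["gripper_width"],3))
    env.move_l((*p,z+25),velocity=150); r=env.move_l((*p,z-2),velocity=40,stop_force=4); print("touch",r); s=st()
    env.set_gripper(0.72); env.move_l((*p,via),velocity=200); st()
E
python3 - <<'E'
from h import *
place(60,10)
env.reach((485.2,188.9,170),ori(25))
snap("top","p1"); snap("side","p1s")
E
```

```text
held 0.55
touch True
t 24.0 pos [471.2 424.   10.2] jaw -46.8 F [-0.1  0.   6.8] M [-0.12  0.21 -0.01] w 0.546
t 25.2 pos [470.9 423.9 149.1] jaw -46.8 F [ 0.8  1.3 -0.8] M [-0.   -0.01 -0.01] w 0.72
```

View pics/p1.png

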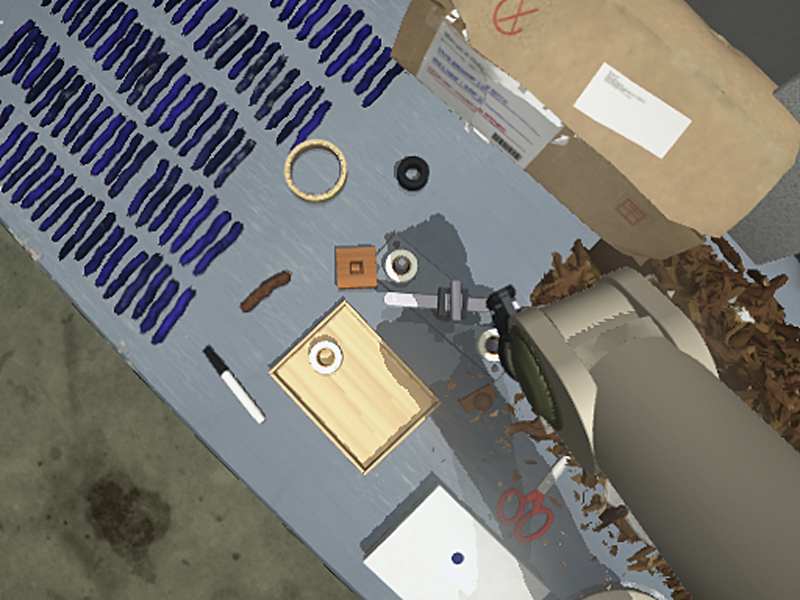

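View pics/p1s.png

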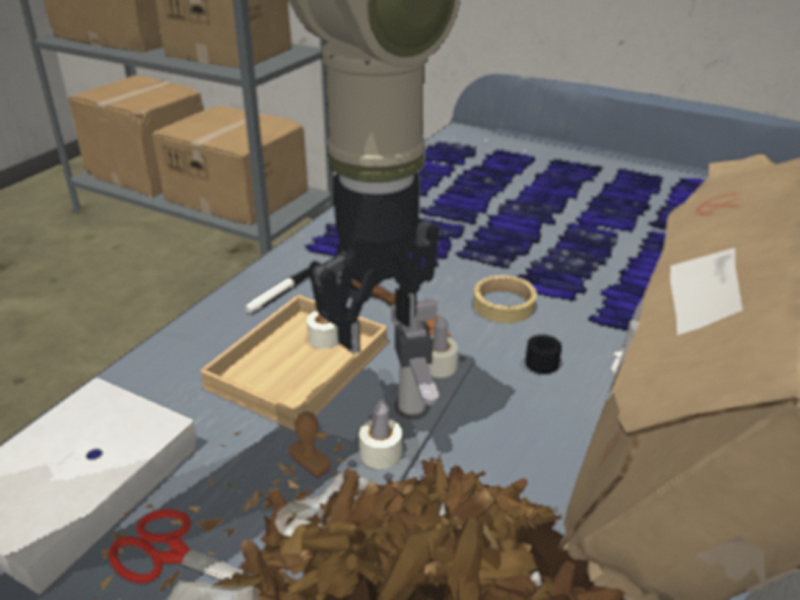

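The first reel stands flat in the tray at (325,357). But the bar has turned back part way: it now lies about horizontal through (388,299)–(455,300). My transfer at 150–170 mm was too low and evidently brushed the key handle, whose top is at 162 mm. I'll measure the key's yaw and reopen the bar with the key, and travel higher from here on.

Run:
```python
from h import *
env.move_l((485.2,188.9,230),velocity=200); env.reach((400,470,260),ori(120)); st()
snap("top","q1",235,150,100,75,8); snap("side","q1s",210,170,100,75,8)
```

```text
t 28.0 pos [400.7 468.5 259. ] jaw 119.8 F [ 0.3  0.  -1. ] M [-0.02 -0.01 -0.01] w 0.718
```

View pics/q1.png

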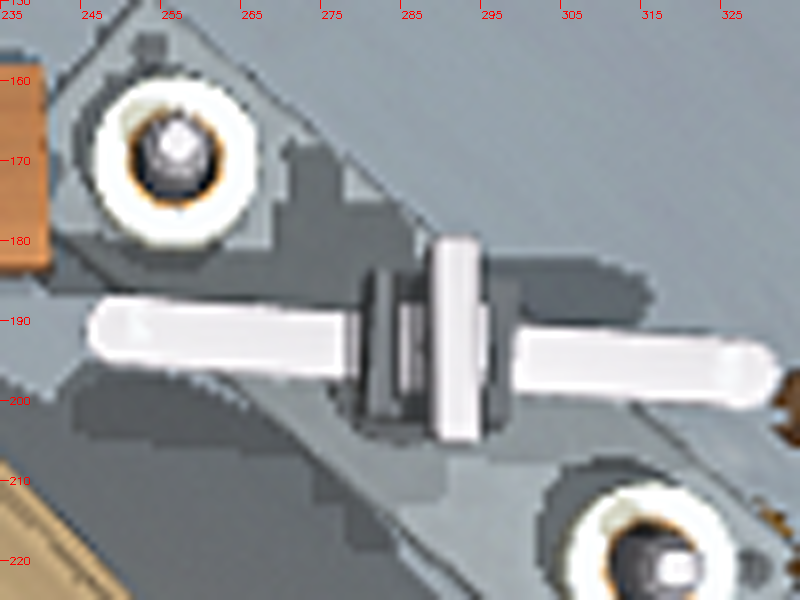

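View pics/q1s.png

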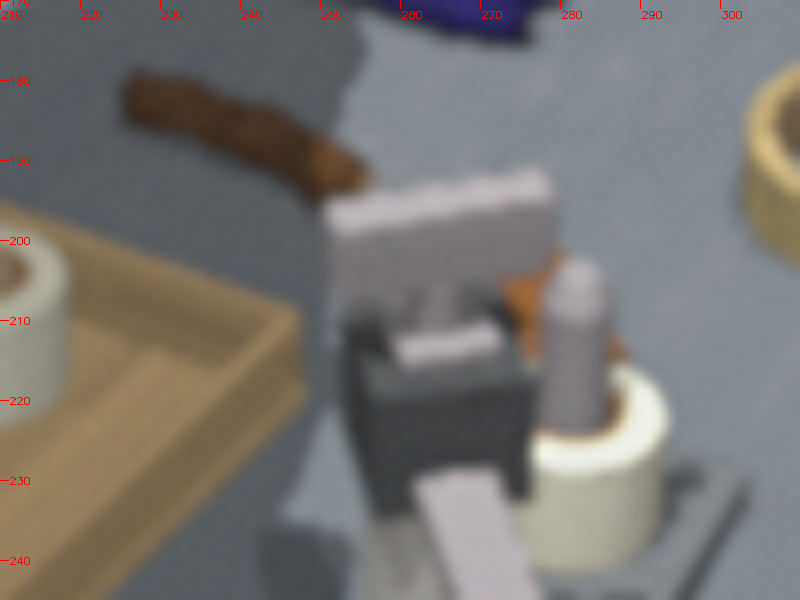

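The key is still fully in the socket: handle yaw about 1°, bar at about 86°. I'll regrasp it with jaws at 91° and reopen the bar.

Run:
```python
from h import *
env.reach((541,252.8,215),ori(91)); env.set_gripper(0.4)
r=env.move_l((541,252.8,133.8),velocity=90,stop_force=8); st()
if not r:
    env.set_gripper(0); s=st()
    a=turn((541,252.8,133.8),91,129,6,0.4); a=turn((541,252.8,133.8),a,132,1.5,0.3); st()
    env.set_gripper(0.4); env.move_l((541,252.8,230),velocity=200)
    env.reach((400,470,260),ori(120)); snap("top","q2",235,150,100,75,8); st()
```

```text
t 30.6 pos [541.3 253.  134.3] jaw 91.0 F [ 0.4  0.9 -0.1] M [-0.01 -0.06 -0.01] w 0.397
t 30.9 pos [541.3 253.  134.5] jaw 91.0 F [-0.2 -1.6  6. ] M [-0.13  0.19  0.04] w 0.133
97 97.0 F [-1.1 -1.8  6.8] Mz [-0.2   0.27  0.02]
103 103.0 F [-1.4 -1.2  7.3] Mz [-0.29  0.25 -0.01]
109 109.0 F [-1.3 -0.8  6.7] Mz [-0.33  0.2   0.02]
115 115.0 F [-0.4 -1.9  6.9] Mz [-0.4   0.23  0.  ]
121 121.0 F [-0.8 -2.5  8.5] Mz [-0.37  0.21  0.02]
127 127.0 F [-1.  -2.5  6.9] Mz [-0.42  0.14  0.02]
129 129.0 F [-1.9 -3.6  6.5] Mz [-0.49  0.12  0.  ]
130.5 130.5 F [ 0.1 -2.1  6.2] Mz [-0.47  0.15 -0.01]
132.0 132.0 F [-0.1 -2.5  6.8] Mz [-0.49  0.16 -0.15]
t 33.2 pos [541.5 252.3 134.5] jaw 132.0 F [-0.1 -2.5  6.8] M [-0.49  0.16 -0.15] w 0.129
t 35.2 pos [401.6 468.2 259.2] jaw 119.9 F [ 0.9 -0.4 -0.2] M [-0.05 -0.04 -0.01] w 0.399
```

View pics/q2.png

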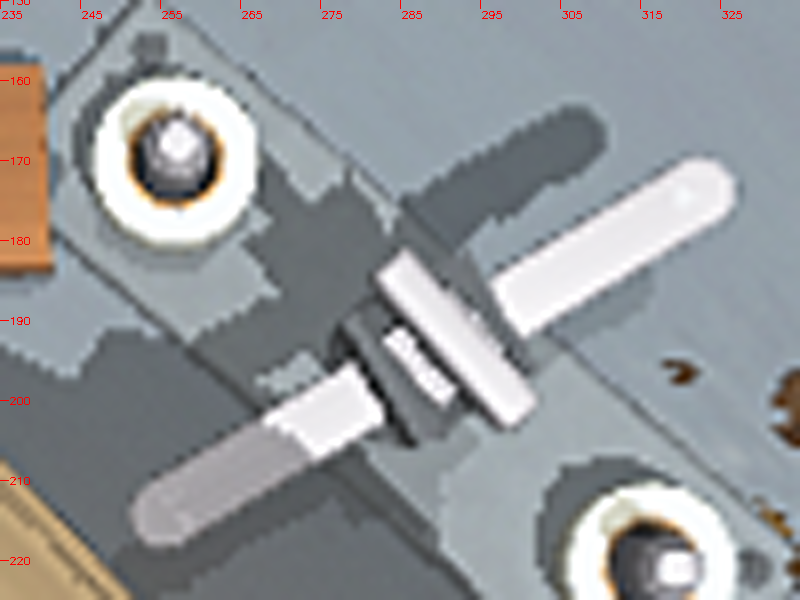

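The bar is fully open again, with the stop felt at Mz −0.15. The R reel top is at (316,221). I'll check it against the prediction, then take it with jaws at −41°, staying above 215 mm in transit.

Run:
```python
from h import *
print(proj("top",[(485.1,188.8,46),(596.7,316.9,46)]))
im=cv2.imread("pics/raw_q2.png").min(2)
for x0,y0,w,h in((303,207,28,30),(242,155,28,30)):
    m=(im[y0:y0+h,x0:x0+w]>225).astype(np.uint8); ys,xs=np.nonzero(m); (c,r)=cv2.minEnclosingCircle(np.c_[xs,ys].astype(np.float32)); print(np.array(c)+(x0,y0),r, atz("top",np.array(c)+(x0,y0),46))
```

```text
[[316.06780669 220.82455883]
 [256.65959298 169.7236266 ]]
[316.17400837 220.27092552] 10.321271896362305 [486.29605492 188.55544375  46.        ]
[256.5 169.5] 10.12432861328125 [597.19011251 317.24376422  46.        ]
```

```bash
cat >> h.py <<'E'
def full(xy,a,z,k,zp):
    env.reach((*xy,225),ori(a)); env.set_gripper(0.70)
    r=env.move_l((*xy,z),velocity=130,stop_force=10); st()
    if r: print("CONTACT"); return
    env.set_gripper(0.0); s=st()
    env.move_l((*xy,z+40),velocity=100); env.move_l((*xy,225),velocity=180); s=st()
    if s["gripper_width"]<0.45: print("LOST"); return
    place(k,zp,via=225)
E
python3 - <<'E'
from h import *
full((485.5,188.8),-41,21,0,14)
env.reach((330,520,260),ori(120)); snap("top","p2"); snap("side","p2s"); st()
E
```

```text
t 39.0 pos [485.8 189.   21.6] jaw -41.0 F [ 0.9 -0.3  0.9] M [-0.04  0.02 -0.01] w 0.7
t 39.3 pos [485.8 189.   22.1] jaw -41.0 F [-0.8 -0.6  9.6] M [-0.15  0.25  0.05] w 0.539
t 40.9 pos [484.9 188.7 224. ] jaw -41.0 F [ 0.   0.3 -0.7] M [-0.02 -0.   -0.07] w 0.532
held 0.538
touch True
t 43.7 pos [427.6 382.9  15.1] jaw -46.8 F [-1.6 -0.9  8.6] M [-0.09  0.17 -0.04] w 0.534
t 45.2 pos [427.3 382.7 224.1] jaw -46.8 F [0.4 0.2 0.1] M [ 0.   -0.01 -0.02] w 0.721
t 47.2 pos [330.1 519.7 259.7] jaw 119.9 F [ 0.7  0.2 -1. ] M [-0.09  0.01 -0.02] w 0.719
```

View pics/p2.png

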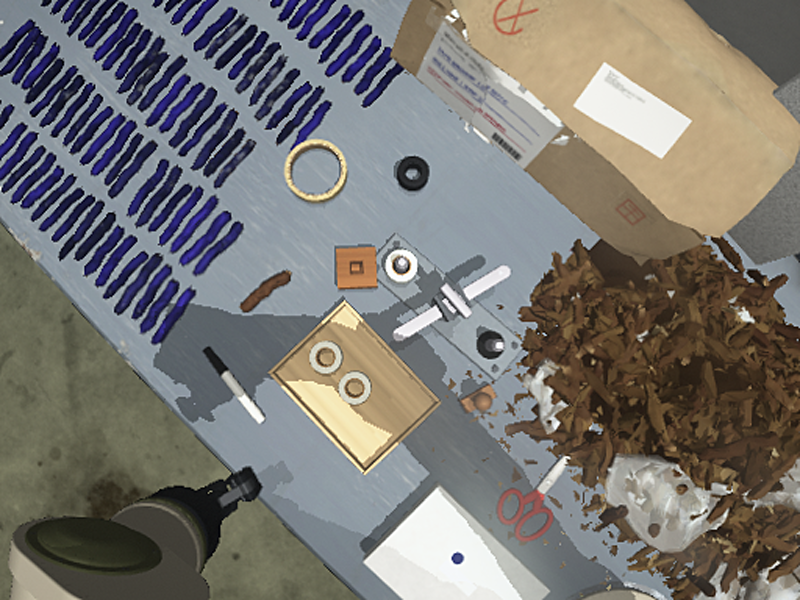

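View pics/p2s.png

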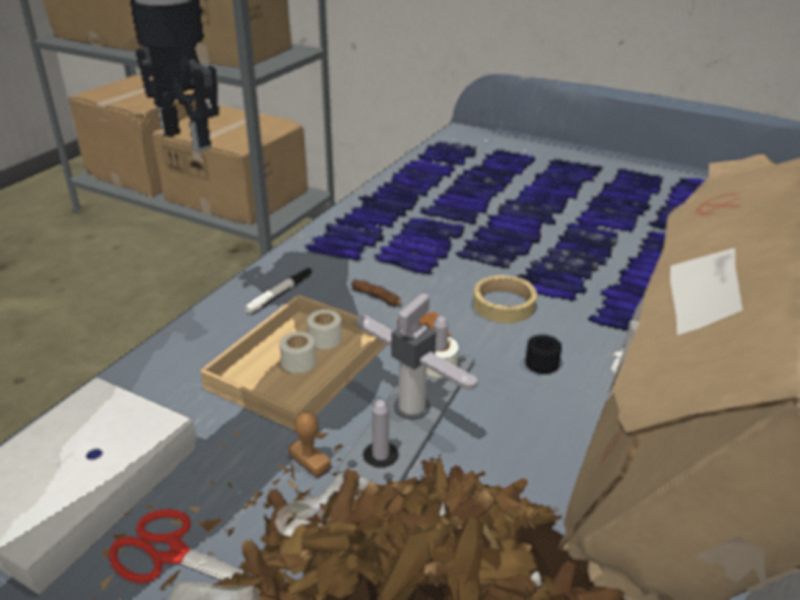

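Both spindle-R reels are flat in the tray at (325,357) and (354,388), and the bar is still open. The last reel is on spindle L at (401,266). I'll use jaws at −20° there, which clears both the holder and the key handle.

Run:
```python
from h import *
print(env.ik((596.7,317,21),ori(-20)))
full((596.7,317.0),-20,21,-60,14)
env.reach((330,520,260),ori(120)); snap("top","p3"); snap("side","p3s"); st()
```

```text
[-0.66488203  0.80279069  0.14732381  1.85472562 -0.22209325  0.49991077
 -0.71556898]
t 50.5 pos [597.1 317.3  21.8] jaw -20.0 F [0.5 0.9 0.1] M [0.02 0.02 0.03] w 0.699
t 50.7 pos [597.1 317.3  22.3] jaw -20.0 F [-0.6 -1.   7.3] M [-0.12  0.28  0.05] w 0.533
t 52.3 pos [596.  316.8 223.8] jaw -20.0 F [-0.5  0.2 -0.9] M [-0.03  0.01  0.02] w 0.531
held 0.535
touch True
t 55.2 pos [383.9 341.9  15.2] jaw -46.8 F [ 0.3 -0.2  9. ] M [-0.11  0.1   0.05] w 0.534
t 56.7 pos [383.6 341.6 224.2] jaw -46.8 F [ 0.5 -0.5 -0.5] M [0.06 0.03 0.06] w 0.718
t 58.7 pos [330.1 519.7 259.8] jaw 119.9 F [-0.1 -0.4 -0.8] M [0.02 0.01 0.  ] w 0.72
```

View pics/p3.png

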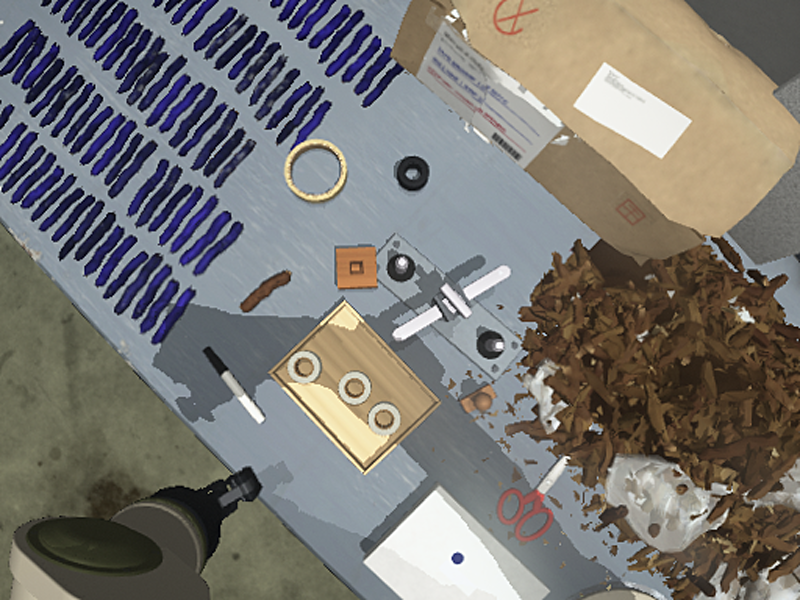

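View pics/p3s.png

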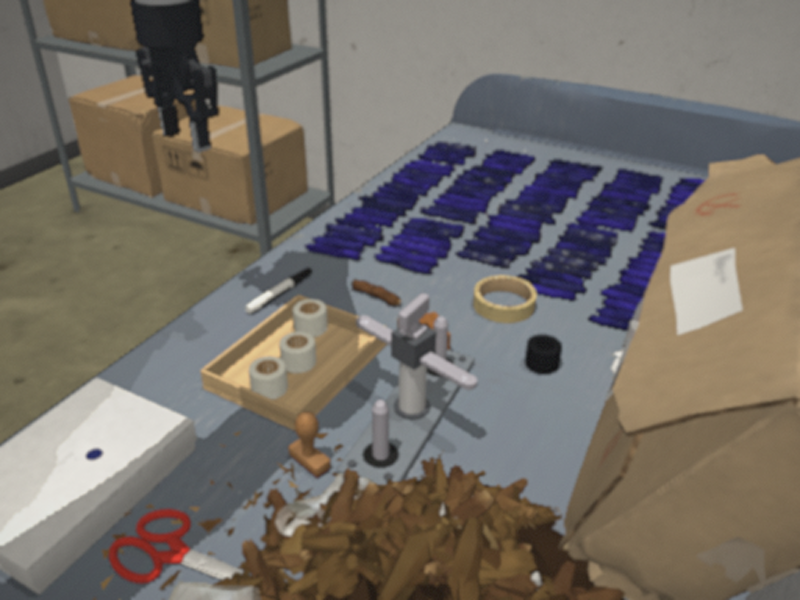

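All three reels are flat in the tray. The first was knocked aside, from (325,357) to (304,366), without my touching it, but it is still on the floor. Both spindles are empty. Now I'll close the bar with the key.

Run:
```python
from h import *
env.reach((541,252.8,225),ori(131)); env.set_gripper(0.4)
r=env.move_l((541,252.8,133.8),velocity=90,stop_force=8); st()
if not r:
    env.set_gripper(0); s=st()
    P=(541,252.8,133.8)
    a=turn(P,131,50,6,0.4); a=turn(P,a,34,1.5,0.45); st()
    snap("side","c1",210,150,100,120,5)
```

```text
t 61.5 pos [541.3 253.  134.3] jaw 131.0 F [-0.1 -0.7  0.2] M [-0.    0.01  0.06] w 0.394
t 61.8 pos [541.5 252.6 134.5] jaw 131.0 F [-0.1 -1.5  5.3] M [-0.43 -0.07 -0.06] w 0.13
125 125.0 F [-0.2 -1.3  6. ] Mz [-0.25 -0.03 -0.07]
119 119.0 F [ 0.3 -0.4  6.1] Mz [-0.03 -0.03 -0.03]
113 113.0 F [-0.1 -1.7  6.1] Mz [-0.39 -0.05 -0.05]
107 107.0 F [ 0.3 -2.5  5.2] Mz [-0.38 -0.07 -0.03]
101 101.0 F [ 0.3 -1.4  5.8] Mz [-0.26 -0.03 -0.01]
95 95.0 F [ 0.3 -1.4  5.7] Mz [-0.32 -0.1  -0.02]
89 89.0 F [-0.  -1.1  5.5] Mz [-0.32 -0.16 -0.05]
83 83.0 F [ 1.2 -1.4  6.2] Mz [-0.24 -0.1   0.  ]
77 77.0 F [ 1.4 -0.8  5.4] Mz [-0.28 -0.11  0.01]
71 71.0 F [ 0.1 -1.5  5.8] Mz [-0.26 -0.18 -0.03]
65 65.0 F [ 1.2 -0.5  5.4] Mz [-0.18 -0.2  -0.03]
59 59.0 F [ 1.4 -1.3  6.1] Mz [-0.2  -0.22 -0.04]
53 53.0 F [ 0.7 -1.   5.6] Mz [-0.19 -0.17 -0.02]
50 50.1 F [ 0.5 -1.1  4.6] Mz [-0.07 -0.18  0.04]
48.5 48.6 F [ 0.9 -0.8  4.8] Mz [-0.15 -0.22  0.01]
47.0 47.1 F [ 1.3 -0.9  6.2] Mz [-0.13 -0.2   0.03]
45.5 45.6 F [ 1.  -0.8  4.9] Mz [-0.11 -0.23 -0.01]
44.0 44.1 F [ 0.9 -0.3  6.1] Mz [-0.15 -0.21  0.  ]
42.5 42.6 F [ 0.9 -1.5  5.5] Mz [-0.07 -0.22  0.02]
41.0 41.1 F [ 0.9 -0.6  4.6] Mz [-0.1  -0.25  0.02]
39.5 39.6 F [ 1.  -1.1  6.7] Mz [-0.12 -0.24 -0.  ]
38.0 38.1 F [ 1.2 -1.   5.6] Mz [-0.13 -0.31  0.14]
36.5 36.6 F [ 1.  -0.7  6. ] Mz [-0.15 -0.32  0.22]
35.0 35.1 F [ 0.9 -1.1  5.2] Mz [-0.18 -0.34  0.42]
34.0 34.2 F [ 1.4 -0.4  5.8] Mz [-0.23 -0.31  0.49]
limit
t 68.2 pos [541.9 253.2 134.5] jaw 34.2 F [ 1.4 -0.4  5.8] M [-0.23 -0.31  0.49] w 0.127
```

View pics/c1.png

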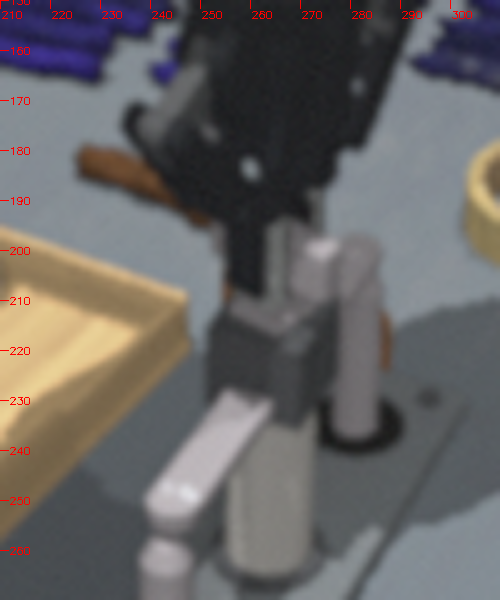

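The stop is clear: Mz rises steadily from 38° to 0.49 Nm, and the bar is over the front spindle at (243,250). I'll go back to the middle of the play, lift the key out and check that the bar stayed put.

Run:
```python
from h import *
P=(541,252.8,133.8)
turn(P,34,45,3,0.4)
env.move_l((541,252.8,150),velocity=40); st()
env.move_l((541,252.8,215),velocity=120); st()
env.reach((595,379.8,200),ori(92)); s=st()
snap("side","h1",210,140,100,120,5); snap("top","h1t",235,150,100,75,8)
```

```text
37 37.1 F [ 0.9 -0.3  5.8] Mz [-0.14 -0.24  0.16]
40 40.1 F [ 1.6 -0.8  4.5] Mz [-0.09 -0.28  0.08]
43 43.1 F [0.8 0.5 5.3] Mz [-0.08 -0.14  0.02]
45 45.1 F [-0.3 -0.6  6.4] Mz [-0.06 -0.1   0.01]
t 69.8 pos [541.1 253.  150.3] jaw 45.0 F [1.4 1.7 0.5] M [ 0.25 -0.39 -0.01] w 0.129
t 70.5 pos [540.4 252.5 214.4] jaw 45.0 F [-0.2  0.9 -1.1] M [-0.    0.04 -0.01] w 0.13
t 71.1 pos [594.4 379.3 198.1] jaw 92.0 F [-0.  -0.7 -1.6] M [-0.08 -0.02  0.  ] w 0.128
```

View pics/h1.png

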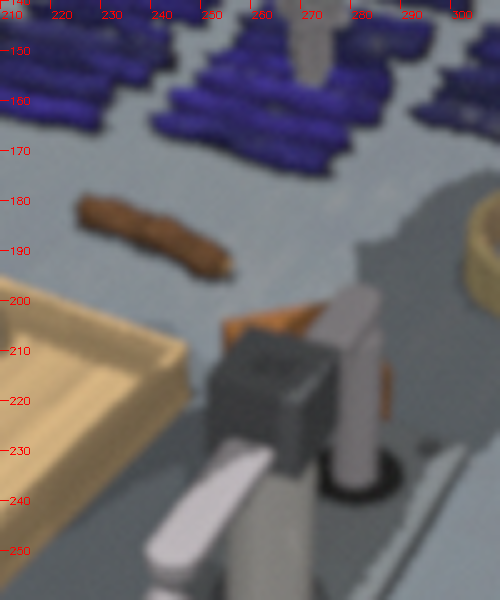

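View pics/h1t.png

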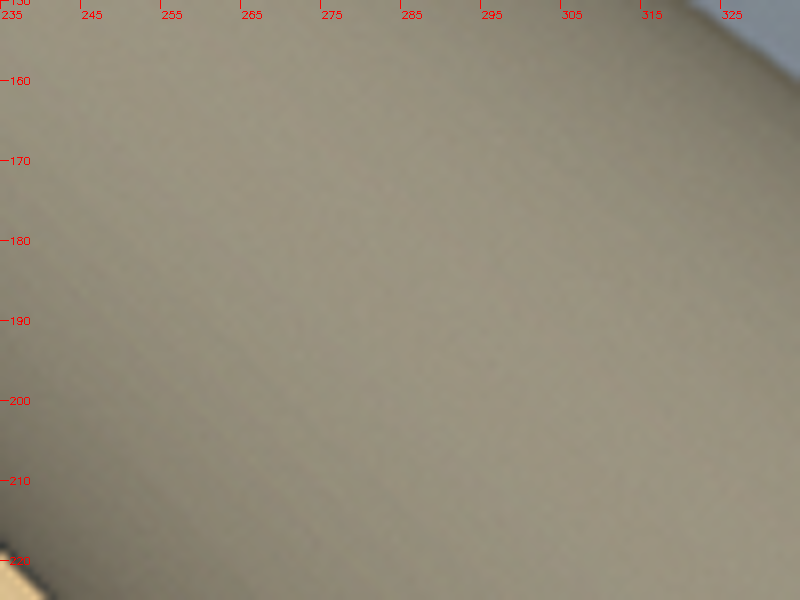

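The key is in the hand with its shank at (273,150), and the bar lies over the spindles. Lowering the key into the holder.

Run:
```python
from h import *
env.move_l((595.2,379.9,85),velocity=120)
r=env.move_l((595.2,379.9,41.5),velocity=40,stop_force=5); print(r); s=st()
```

```text
True
t 73.3 pos [594.9 379.8  42.6] jaw 92.0 F [-0.9 -0.6  5.6] M [-0.01  0.12 -0.  ] w 0.127
```

Collar contact came at the expected height, 42.6 against 42.3. Releasing and checking.

Run:
```python
from h import *
env.set_gripper(0.4); env.move_l((595,379.8,150),velocity=120); env.move_l((595,379.8,230),velocity=200)
env.reach((330,520,260),ori(120)); st()
snap("top","f1",160,140,190,170,4); snap("side","f1s",115,170,200,145,4)
```

```text
t 76.4 pos [332.  519.1 259.6] jaw 119.8 F [-0.2  0.8 -0.6] M [ 0.   -0.03 -0.04] w 0.399
```

View pics/f1.png

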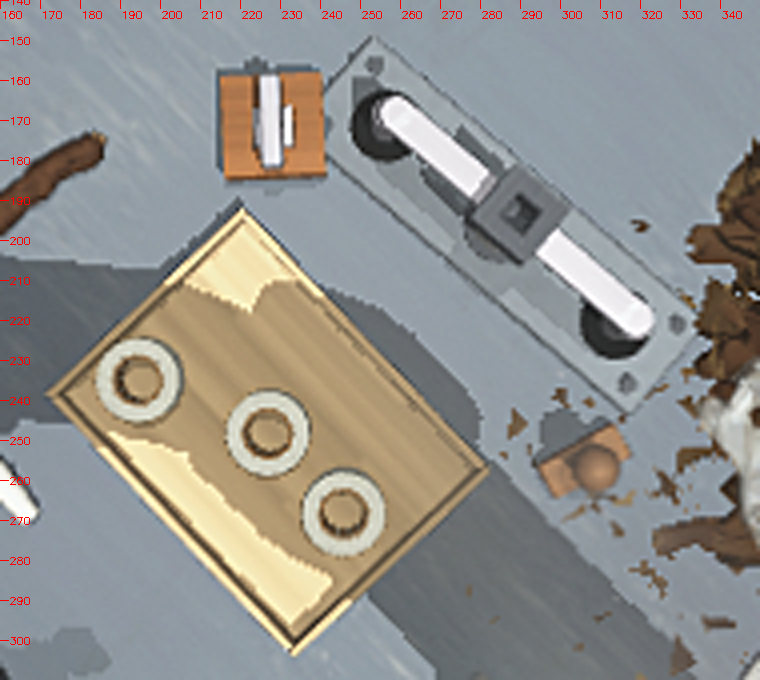

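View pics/f1s.png

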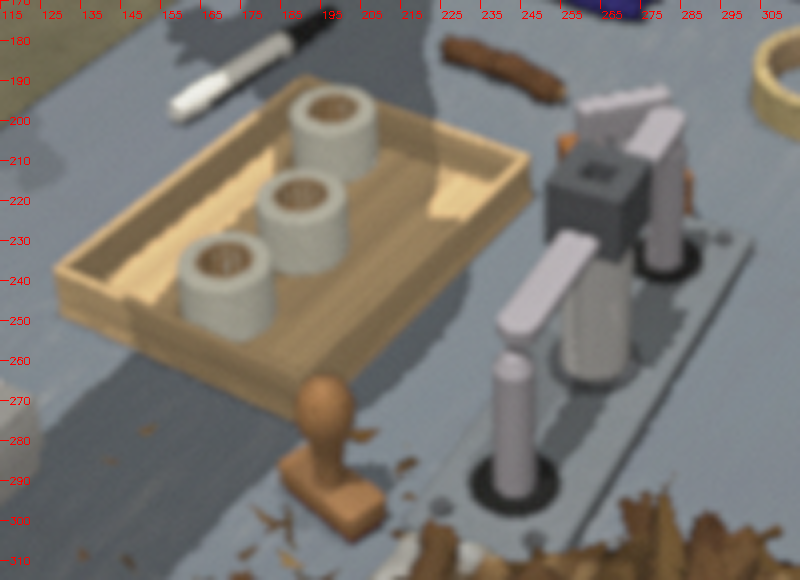

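Final pictures: the bar is at 49.4° against the base plate's roughly 49°, so it is locked. The key stands in the holder at (227,170). The reels lie flat on the tray floor at (194,235), (227,248) and (245,268). The stamp (308,255) and stick (171,186) are where they were. Handing in.

Run:
```python
from h import *
st(); env.finish_job()
```

```text
t 76.5 pos [332.1 519.  259.6] jaw 119.8 F [-1.1 -0.5  0.1] M [-0.01  0.02  0.03] w 0.398
the job is handed in; nothing more can be done
```

The job is done and handed in at 76.5 s, with one slip along the way. I opened the bar with the key and set all three reels (two from one spindle, one from the other) flat on the tray floor. I then turned the bar back to its stop and stood the key in its holder.

**Last checks**
- **Bar:** the stop was felt at about 0.5 Nm. In the final picture the bar reads 49.4° against about 49° for the stand, so it is locked to within what I can measure.
- **Reels:** all three are upright, apart from each other and clear of the tray walls.
- **Key:** it is seated in the holder at the expected height.
- **Stamp and stick:** they show no change from the first picture.

**What did not go cleanly**
- **Bar swung part-way back:** after the first reel, the bar had turned back from about 118° to 86°. It most likely happened because my transfer was too low and the hand or the carried reel brushed the key handle. The fingers stayed well above the bar, at 146 mm or more against its 102 mm top. I did not see the contact or read its force. I reopened the bar with the key and made the later transfers higher.
- **First reel knocked aside:** it shifted a few centimetres in the tray while the arm was picking up and placing the last reel. It stayed flat on the tray floor, so I left it there.

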